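Lock off the die press and put the hook die away

TASK

Change-over on the card press: first switch it off at the control box by pulling the locking toggle's bat outward and flipping it from the red dot to the white one, letting it drop back into its lock. Then draw the L-shaped hook die out through the opening in the finger guard and put it away in the rack bay with the green tag, lying flat with its cutting rule upward, the long tail pushed fully home to the back of the bay and the hook left showing in front. Do not move the die while the press is on, and leave the other things on the table and in the rack as they are.

Things in the scene. Friction and masses are not known exactly. Their poses are not given: they have to be found in the camera images.
- control: Grey control box, 110 (x) x 190 (y) x 60 high, fixed; origin under its centre. Toggle on its top plate at y = -35; red dot (ON) on the toggle's +y side, white dot (OFF) on its -y side. A red mushroom stop button, 36 across and 25 above the plate, is fixed at y = +60.
- bat_head (a point): Middle of the grip end of the steel toggle bat: a round knob 14 across, its full width from 2 below to 8 above this point, tapering to a 9 shank 16 below it; the bat ends 12 above. z axis: outward along the bat; x: the axis it flips about (horizontal, the box's x). Seated, 54 from the pivot. The lock's sleeve and gate lie below, up to 15 above the top plate.
- switch_pivot (a point): Pivot of the toggle, 48 above the table (12 below the box's top plate). z axis: outward along the bat; x: the flip axis; positive rotation about x takes it from ON to OFF.
- switch (a joint): Flip angle of the toggle, rad: 0 = ON (leaning 0.42 from vertical towards the red dot), 0.84 = OFF (leaning 0.42 the other way, to the white dot). Starts at ON; a little stiff, stays where it is left. At both ends it is locked while the bat is seated.
- bat (a joint): How far the bat is pulled outward along itself, m: 0 = seated in its lock, 0.012 = end of travel; it clears the lock above about 0.0075. A spring draws it back: 4 N seated, 9 N at full travel.
- press: Electric die press, fixed, 210 (x) x 250 (y) x 184 tall; origin under its centre; x points away from its front, z up. Bed 30 above the table. Clear finger guard across the front at x = -85, 5 thick, 240 wide, its roof 84 above the table; one opening. The bed sticks out 20 in front of the guard; inside is free room 125 deep (columns at y = +-100 from 117 on); platen 42 above the bed, 85 behind the guard.
- opening (a point): Middle of the sill of the guard's opening, on the bed, 30 above the table; axes as the press (x into the press, y to its left). The opening is 60 wide (y) and 36 high, edged in yellow; too narrow for the hook die to come out without turning.
- die_corner (a point): L-shaped hook die: plywood 16 thick, both legs 28 wide, steel rule 4 proud on top, 80 to 150 g. Point: centre of the square where the legs meet, half-way up the board. The tail runs along -x, its end 146 away; the hook along +y, its end 66 away; z up. Starts flat on the press bed, hook inside the guard, tail out of the opening by 65 to 85 and nearly square to the guard.
- die_tail (a point): On the die's tail, mid-width and half-way up the board, 22 from its end; axes as die_corner.
- die_tip (a point): Middle of the end face of the die's tail, half-way up; axes as die_corner.
- die_hook (a point): On the die's hook leg, mid-width and half-way up the board, 23 from the hook's end; axes as die_corner.
- rack: Low plywood die rack, fixed, 96 deep (x) x 200 wide (y) x 42 high, origin under its middle (front face at x = -45); its 6 thick floor runs on 35 in front of the face as a sill, to x = -80; two bays 95 apart open to the front (-x). May stand left or right of the press.
- bay: The free bay, marked by a green tag on the rack's roof over it (its top 46 above the table). Origin: middle of the bay's mouth on its floor, 6 above the table; x points into the bay, z up. The bay is 40 wide, 30 high, 90 deep to its back stop. May be the left or the right bay. The floor runs on as a sill 35 in front of the mouth. With the tail home, the hook leg stands 42 clear in front of the mouth.
- die_b_head (a point): Centre of the round head (34 across, 20 high) of the other die, stowed in the other bay with its head 34 in front of the mouth. Leave alone.
- die_c_mid (a point): Centre of a square die 70 x 70 x 21 lying on the table. Leave alone.
- cards_mid (a point): Centre of a small stack of cut cardboard strips, 102 x 38 x 14, long side along x. Leave alone.
- glue_mid (a point): Centre of a white glue jar, 44 across, 65 tall. Leave alone.
- paint_mid (a point): Centre of an amber paint jar, 48 across, 55 tall. Leave alone.
- tape_mid (a point): Centre of a roll of tape lying flat, 84 across, 24 high. Leave alone.
- pencils_mid (a point): Centre of a plywood pencil box 90 x 70, 75 tall (pencils and a rule up to 125). Leave alone.
Mind the look-alikes: they are no part of the job. Leave any black look-alike of the part that bears die_corner alone.

How it is judged (in metres and radians):
On the way, in this order (a step that is already met when the one before it is completed fails the run):
1. the toggle's bat is pulled outward, clear of its lock (value of joint bat above 0.0065 m), for 0.05 s.
2. the toggle is flipped to OFF and the bat has dropped back into its lock (value of joint switch above 0.77 rad and value of joint bat below 0.002 m), for 0.2 s.
3. the hook die is right out of the guard (x of each of die_corner, die_hook, die_tip in the frame of opening below -0.03 m), for 0.1 s.
At the end, for the whole second after the job is handed in: The toggle is at OFF (within 0.07 rad of its stop) with the bat seated (within 2 mm); the hook die lies flat (within 7 degrees) and at rest on the floor of the bay with the green tag, rule upward, its tail's end within 14 mm of the back stop, square to the bay within 9 degrees (all of step 2 and x of die_tip in the frame of bay between 0.076 and 0.096 m and y of die_tip in the frame of bay between -0.012 and 0.012 m and angle between the x axis of die_corner and the x axis of bay, either way round below 0.15 rad and angle between die_corner's own z axis and vertical below 0.12 rad and z of die_tip in the frame of bay between 0.004 and 0.013 m and linear speed of die below 0.02 m/s); the robot touches nothing.
It fails at once if the die is moved more than 12 mm while the press is still on (value of joint switch below 0.6 rad and distance of die_corner from where it was at the start of the episode above 0.012 m).
It fails at once if the hook die is tipped or turned over (more than 45 degrees) (angle between die_corner's own z axis and vertical above 0.8 rad).
It fails at once if another thing on the table is moved more than 25 mm (distance of any of die_c_mid, cards_mid, glue_mid, paint_mid, tape_mid, pencils_mid from where it was at the start of the episode above 0.025 m).
It fails at once if the other die in the rack is moved more than 15 mm (distance of die_b_head from where it was at the start of the episode above 0.015 m).
It also fails if it takes over 72 s, if anything falls off the work surface, if the arm or the gripper's body presses on something with over 40 N, if the wrist force passes 120 N, or if a joint passes its speed limit or range.

ROBOT

A 7-joint arm with a two-finger parallel gripper is mounted at the origin on the work surface. World frame = base frame: x ahead of the robot, y to its left, z up, the work surface at z = 0. Lengths are in mm, angles in rad, forces in N, time in s.
With the tool pointing down it reaches from about 425 to 875 mm from the base axis. Payload 8.4 kg.
Tool frame: the origin (TCP) lies at the very end of the fingers, on their centre line; the grasp point (between the pads) lies bot.grip_point_offset behind it (bot.grip_point_offset is the distance from the TCP to the grasp point, in mm); z points along the fingers, y is the line along which they close (so a half turn about z gives the same grasp; the last joint's range is limited). The gripper opens to 87 mm and grips with 3 to 60 N. Pads are 19 mm wide; open, the fingers measure 117 mm over their backs; the gripper's body (75 mm by 190 mm) begins 51 mm behind the grasp point.
Start: joints at [-1.358, 0.333, 0.04, 1.465, -0.013, 1.343, -0.059], TCP at [199.403, 618.629, 222.546] pointing down, gripper open.
Joint ranges: [-2.58, 2.58], [-0.38, 2.09], [-1.3, 1.39], [0.25, 2.4], [-1.5, 4.64], [0.08, 2.09], [-2.65, 2.65]. Speed limits (rad/s): [2.22, 2.22, 2.79, 2.79, 3.14, 3.14, 3.14].

INTERFACE

Orientations are given as a unit quaternion [x, y, z, w].
In Python, from rig import bot gives the robot as it stands.
- The arm moves only by the tool arm_command, never from a script. Its argument "motion" is text: rows parted by semicolons, each of 7 numbers parted by spaces: the shift along the world's x, y, z in cm, then the turn, a rotation vector about the world's x, y, z in rad, then the opening, from 0 (shut) to 1 (fully open). In form: tx ty tz ax ay az jaw; .... A call has 1 to 8 rows; each row is the pose to reach, as a shift and turn from the pose commanded when the call began; what a row does not reach only later rows make up. A row lasts 1/12 s, in which the tool goes at most 41.7 mm and 7.16 degrees, less where a joint would pass 70% of its speed; a pose out of reach is approached as far as the arm can. A call with a gripper value outside its range is refused whole. The fingers move at their own pace and stop on an object; "squeeze" is the grip in N (left out, the last holds). Time passes only in rows, so rows that repeat a pose let the fingers close. It gives the time, the measured TCP pose, the force, the opening and the grip force at its end, in the units of the state.
- bot.observe(): the state, without advancing time (a new reading comes with each control period).
- bot.get_image(name): name is "side" or "top"; returns a dict with "pixels" (400x640x3 uint8, red, green, blue), "fx", "fy", "cx", "cy" (pixels), "pose" (4x4, takes a point from camera to world coordinates). Camera axes: x right, y down, z forward; pixel columns grow to the right and rows downward; lengths in mm; the calibration is good to about 2 mm. A picture is of the moment at which its call begins. There is no depth.
- bot.job_done(): hands the job in; it is judged then, once.
Trained networks look in a picture, given as the dict that the camera call returned (one of the last four; its "shot" number tells which), for a name from the list of things; names that differ only in an ending like _2 or _b are one class to them, and where a whole thing is asked for, a point or a joint stands for the part that bears it (a point fixed in the world has none). Each returns a list of dicts, best first, with "conf" (0 to 1); they miss things now and then, are a little off and sometimes report something else, mostly with a low value. They report only what shows in the picture. A call takes as long as a camera call. They do not tell look-alikes from the thing itself.
- bot.recognise(picture, name): "box" ([left, top, right, bottom] in pixels, round what is visible of it).
- bot.trace(picture, name): "pixels" (400x640 bool, what is visible of it) and "box" ([left, top, right, bottom] in pixels, round what is visible of it).
The state is a dict: "time_s": time; "qpos": joint angles; "qvel": joint speeds; "effort": joint torques, N m; "tcp_pos": TCP position; "tcp_rot": TCP orientation; "ft_force": force on the tool from outside, world axes, zero at the start; "ft_torque": the same for the moment, N m; "gripper_width": opening from 0.0 (shut) to 1.0 (fully open); "grip_force": force on a finger pad.
Only numpy, scipy, OpenCV 4.12 (cv2) and the standard library are available. Lean on these libraries where they do the work, as an engineer would, in place of code of your own. Each camera call takes 0.05 s, during which the arm holds its last target. There are 200 camera calls.

## Working session

There is one attempt and no reset: what is moved stays moved. The work goes in short steps, Python scripts to look and compute and a tool call to move; the robot and the scene stay as the last step left them, time stands still between calls to the robot, and variables do not carry over. Pictures are saved under pics/ and viewed, at most 10 in all, crops included, and the job is handed in when it is done.

Besides the shell and the picture viewer there is one more tool, called as name(argument=value, ...) on one line, values as JSON. arm_command: Moves the arm, as the interface text tells. Its arguments: {"type":"object","properties":{"motion":{"type":"string"},"squeeze":{"type":"number"}},"required":["motion"]}

```bash
mkdir -p pics; ls; python3 - <<'E'
from rig import bot
import cv2,numpy as np
s=bot.observe(); print(s['time_s'],s['tcp_pos'],s['tcp_rot'],s['ft_force'],bot.grip_point_offset)
for n in("top","side"):
    p=bot.get_image(n); cv2.imwrite(f"pics/{n}0.png",p["pixels"][:,:,::-1])
    print(n,p["fx"],p["fy"],p["cx"],p["cy"],np.round(p["pose"],3).tolist())
    for o in["control","press","bat_head","die_corner","rack","die_b_head","die_c_mid","cards_mid","glue_mid","paint_mid","tape_mid","pencils_mid","bay","opening"]:
        try: print(o,[(np.round(d["box"]).tolist(),round(d["conf"],2)) for d in bot.recognise(p,o)][:4])
        except Exception as e: print(o,e)
E
```

```text
pics
0.0 [199.30465356 618.19543738 221.6430476 ] [ 1.55270070e-01  9.87871716e-01 -8.21489618e-04 -6.02074109e-05] [0.40372366 0.27742515 0.27835541] 18.700000000000003
top 372.56390387764725 372.56390387764725 324.45212327724295 200.34959790779527 [[-0.005, -0.987, 0.159, 303.027], [-1.0, 0.007, 0.014, -13.056], [-0.015, -0.159, -0.987, 1186.172], [0.0, 0.0, 0.0, 1.0]]
control [([398.0, 148.0, 465.0, 196.0], 0.72), ([286.0, 86.0, 367.0, 172.0], 0.46), ([320.0, 158.0, 333.0, 182.0], 0.19)]
press [([287.0, 85.0, 368.0, 172.0], 0.64)]
bat_head []
die_corner [([219.0, 265.0, 274.0, 298.0], 0.93), ([323.0, 159.0, 333.0, 181.0], 0.53)]
rack [([188.0, 152.0, 256.0, 205.0], 0.74)]
die_b_head [([228.0, 185.0, 242.0, 206.0], 0.69), ([323.0, 157.0, 334.0, 183.0], 0.34)]
die_c_mid [([292.0, 218.0, 320.0, 245.0], 0.66), ([486.0, 201.0, 514.0, 214.0], 0.24)]
cards_mid [([342.0, 206.0, 364.0, 239.0], 0.57), ([489.0, 202.0, 513.0, 215.0], 0.41)]
glue_mid [([287.0, 86.0, 370.0, 170.0], 0.27)]
paint_mid [([149.0, 167.0, 171.0, 183.0], 0.51), ([135.0, 200.0, 173.0, 233.0], 0.38)]
tape_mid [([477.0, 1
[... 602 characters left out ...]
5.0, 176.0, 362.0, 200.0], 0.58)]
rack [([256.0, 118.0, 313.0, 168.0], 0.77), ([304.0, 225.0, 339.0, 240.0], 0.18)]
die_b_head [([275.0, 152.0, 285.0, 160.0], 0.68)]
die_c_mid [([276.0, 198.0, 304.0, 226.0], 0.61), ([336.0, 174.0, 363.0, 192.0], 0.61)]
cards_mid [([302.0, 224.0, 337.0, 241.0], 0.84), ([333.0, 178.0, 362.0, 197.0], 0.54)]
glue_mid [([449.0, 325.0, 475.0, 354.0], 0.76)]
paint_mid [([246.0, 105.0, 262.0, 123.0], 0.71)]
tape_mid [([472.0, 292.0, 512.0, 327.0], 0.62), ([388.0, 220.0, 468.0, 294.0], 0.35)]
pencils_mid [([206.0, 107.0, 241.0, 141.0], 0.84)]
bay [([268.0, 128.0, 276.0, 136.0], 0.4), ([432.0, 240.0, 436.0, 256.0], 0.17)]
opening [([328.0, 115.0, 425.0, 217.0], 0.57)]
```

```bash
python3 - <<'E'
import cv2
t=cv2.imread("pics/top0.png");s=cv2.imread("pics/side0.png")
cv2.imwrite("pics/t1.png",cv2.resize(t[75:305,125:525],None,fx=2,fy=2,interpolation=cv2.INTER_CUBIC))
cv2.imwrite("pics/s1.png",cv2.resize(s[95:365,200:520],None,fx=2.2,fy=2.2,interpolation=cv2.INTER_CUBIC))
E
```

```text
(no output)
```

View pics/t1.png

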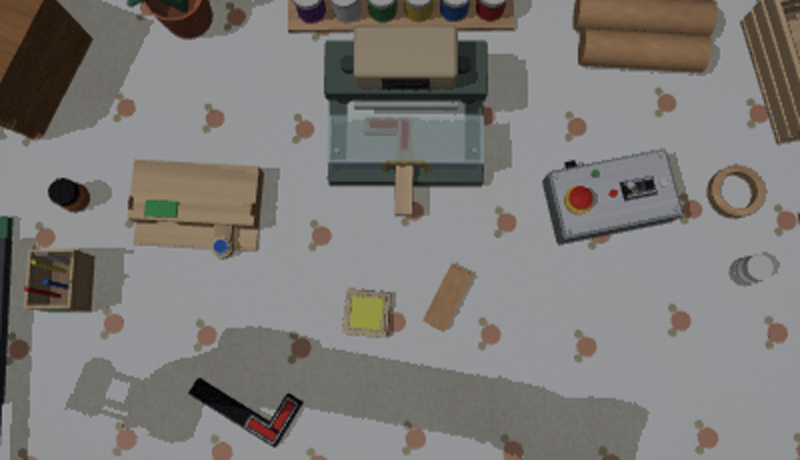

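View pics/s1.png

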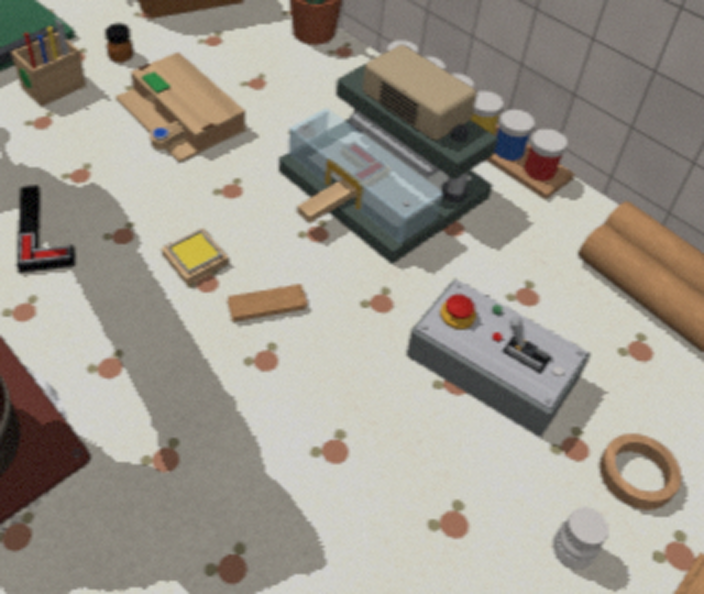

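The top view shows the control box at crop (615,195), with the toggle at (637,187), red dot to its left and white to its right. The press is at (405,110), with the plywood tail sticking out at (403,190) and the hook inside pointing left (+y). The rack is at (195,205), its green tag over the left bay (160,208) and the blue-headed die in the right bay. Candidates for the hook die are the plywood one in the press (403,190) and the black L at (245,410). The black one is the look-alike, so I choose the one in the press. Next I'll fit the box models to the traces.

```bash
cat > h.py <<'E'
import numpy as np,cv2
from scipy.optimize import minimize
def proj(p,X):
    P=np.linalg.inv(p["pose"]);c=np.atleast_2d(X)@P[:3,:3].T+P[:3,3]
    return np.c_[p["fx"]*c[:,0]/c[:,2]+p["cx"],p["fy"]*c[:,1]/c[:,2]+p["cy"]]
def onplane(p,uv,z):
    uv=np.atleast_2d(uv).astype(float);M=np.array(p["pose"])
    d=np.c_[(uv[:,0]-p["cx"])/p["fx"],(uv[:,1]-p["cy"])/p["fy"],np.ones(len(uv))]@M[:3,:3].T
    return M[:3,3]+d*((z-M[2,3])/d[:,2])[:,None]
def box(x0,x1,y0,y1,z0,z1): return np.array([[x,y,z] for x in(x0,x1) for y in(y0,y1) for z in(z0,z1)],float)
def T(q,X):
    c,s=np.cos(q[2]),np.sin(q[2]); return np.c_[q[0]+c*X[:,0]-s*X[:,1],q[1]+s*X[:,0]+c*X[:,1],X[:,2]]
def sil(p,parts,q):
    m=np.zeros((400*4,640*4),np.uint8)
    for X in parts:
        h=cv2.convexHull((proj(p,T(q,X))*4+1.5).astype(np.float32)); cv2.fillConvexPoly(m,np.round(h*16).astype(np.int32),1,shift=4)
    return m
def fit(ps,masks,parts,q0):
    big=[cv2.resize(m.astype(np.uint8),None,fx=4,fy=4,interpolation=cv2.INTER_NEAREST) for m in masks]
    def f(q):
        q=[q[0],q[1],q[2]/100]; e=0
        for p,m in zip(ps,big):
            s=sil(p,parts,q); e+=1-(s&m).sum()/max(1,(s|m).sum())
        return e
    r=minimize(f,[q0[0],q0[1],q0[2]*100],method="Nelder-Mead",options=dict(initial_simplex=np.array([[q0[0]+a,q0[1]+b,q0[2]*100+c] for a,b,c in[(0,0,0),(20,0,0),(0,20,0),(0,0,12)]]),xatol=.1,fatol=1e-4))
    return np.array([r.x[0],r.x[1],r.x[2]/100]),r.fun/len(ps)
CONTROL=[box(-55,55,-95,95,0,60)]
RACK=[box(-45,51,-100,100,0,42),box(-80,-45,-100,100,0,6)]
E
cat > m1.py <<'E'
from rig import bot
from h import *
import pickle
ps=[bot.get_image(n) for n in("top","side")]
pickle.dump(ps,open("ps.pkl","wb"))
exp={"control":[(431,172),(428,258)],"rack":[(222,178),(284,143)],"press":[(327,128),(380,165)],"die_corner":[(328,170),(348,188)]}
M={}
for n,cs in exp.items():
    M[n]=[]
    for p,c in zip(ps,cs):
        L=bot.trace(p,n)
        L=[d for d in L if abs((d["box"][0]+d["box"][2])/2-c[0])<12 and abs((d["box"][1]+d["box"][3])/2-c[1])<15]
        M[n].append(L[0]["pixels"] if L else None); print(n,[(np.round(d["box"]),round(d["conf"],2)) for d in L[:1]])
pickle.dump(M,open("M.pkl","wb"))
for n,parts,z in(("control",CONTROL,60),("rack",RACK,42)):
    if M[n][0] is None: continue
    v,u=np.nonzero(M[n][0]); g=onplane(ps[0],[u.mean(),v.mean()],z/2)[0]
    idx=[i for i in(0,1) if M[n][i] is not None]
    for k in [[i] for i in idx]+[idx]:
        best=min((fit([ps[i] for i in k],[M[n][i] for i in k],parts,(g[0],g[1],a)) for a in(-.25,0,.25)),key=lambda r:r[1])
        print(n,k,np.round(best[0],3),round(best[1],3))
# colours
for i,p in enumerate(ps):
    hsv=cv2.cvtColor(p["pixels"],cv2.COLOR_RGB2HSV)
    gm=cv2.inRange(hsv,(50,120,60),(75,255,255)); n,l,st,ce=cv2.connectedComponentsWithStats(gm)
    print("green",i,[(st[k].tolist(),onplane(p,ce[k],46)[0].round(1)) for k in range(1,n) if st[k][4]>25])
v,u=np.nonzero(M["die_corner"][0]) if M["die_corner"][0] is not None else ([],[])
print("die",onplane(ps[0],np.c_[u,v],46).round()[[0,-1]] if len(u) else None)
E
python3 m1.py
```

```text
control [(array([398., 150., 463., 198.]), 0.62)]
control [(array([389., 220., 470., 291.]), 0.77)]
rack [(array([188., 159., 257., 202.]), 0.63)]
rack [(array([254., 121., 313., 167.]), 0.68)]
press []
press [(array([330., 115., 430., 214.]), 0.66)]
die_corner [(array([322., 159., 335., 182.]), 0.66)]
die_corner [(array([338., 176., 364., 197.]), 0.72)]
control [0] [ 5.73351e+02 -3.30221e+02  2.01000e-01] 0.059
control [1] [ 5.77594e+02 -3.34176e+02  2.09000e-01] 0.053
control [0, 1] [ 5.74169e+02 -3.33309e+02  1.94000e-01] 0.064
rack [0] [ 5.81596e+02  3.29331e+02 -6.90000e-02] 0.124
rack [1] [ 5.84487e+02  3.27517e+02 -5.40000e-02] 0.142
rack [0, 1] [ 5.83352e+02  3.28639e+02 -6.10000e-02] 0.139
green 0 [([198, 175, 16, 8, 106], array([558. , 377.9,  46. ]))]
green 1 [([266, 129, 10, 7, 45], array([558.1, 374.9,  46. ]))]
die [[622.  -2.  46.]
 [544. -11.  46.]]
```

```bash
cat > m2.py <<'E'
from h import *
import pickle,sys
ps=pickle.load(open("ps.pkl","rb"))
def tile(p,c,w,h,k,segs,col=(0,0,255)):
    x0,y0=int(c[0]-w/2),int(c[1]-h/2)
    im=cv2.resize(p["pixels"][y0:y0+h,x0:x0+w,::-1],None,fx=k,fy=k,interpolation=cv2.INTER_CUBIC)
    for a,b in segs:
        A,B=((proj(p,np.array([a,b]))-[x0,y0]+.5)*k).astype(int); cv2.line(im,tuple(map(int,A)),tuple(map(int,B)),col,1)
    for t in range(0,w,10): cv2.line(im,(t*k,0),(t*k,4),(255,0,0),1); 
    for t in range(0,h,10): cv2.line(im,(0,t*k),(4,t*k),(255,0,0),1)
    print("tile origin",x0,y0,"scale",k)
    return im
def edges(X,q):
    X=T(q,X); return [(X[i],X[j]) for i in range(8) for j in range(i) if bin(i^j).count("1")==1]
if __name__=="__main__":
    R=(583.3,328.6,-.061);C=(575,-333,.2)
    a=tile(ps[0],(432,172),80,60,5,edges(CONTROL[0],C));b=tile(ps[1],(428,256),80,60,5,edges(CONTROL[0],C))
    c=tile(ps[0],(222,180),80,60,5,edges(RACK[0],R)+edges(RACK[1],R));d=tile(ps[1],(284,143),80,60,5,edges(RACK[0],R)+edges(RACK[1],R))
    cv2.imwrite("pics/ov1.png",np.vstack([np.hstack([a,b]),np.hstack([c,d])]))
    a=tile(ps[0],(328,146),50,75,8,[]);b=tile(ps[1],(352,188),50,75,8,[])
    cv2.imwrite("pics/ov2.png",np.hstack([a,b]))
E
python3 m2.py
```

```text
tile origin 392 142 scale 5
tile origin 388 226 scale 5
tile origin 182 150 scale 5
tile origin 244 113 scale 5
tile origin 303 108 scale 8
tile origin 327 150 scale 8
```

View pics/ov1.png

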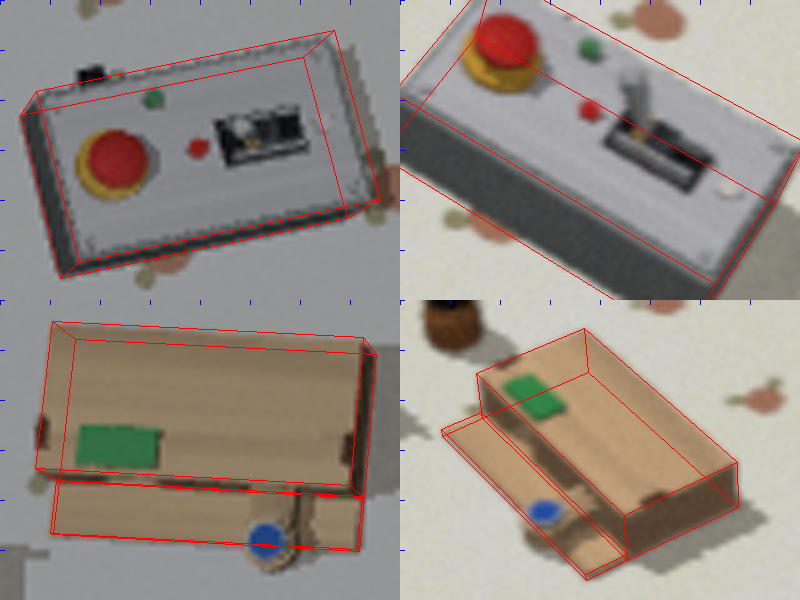

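View pics/ov2.png

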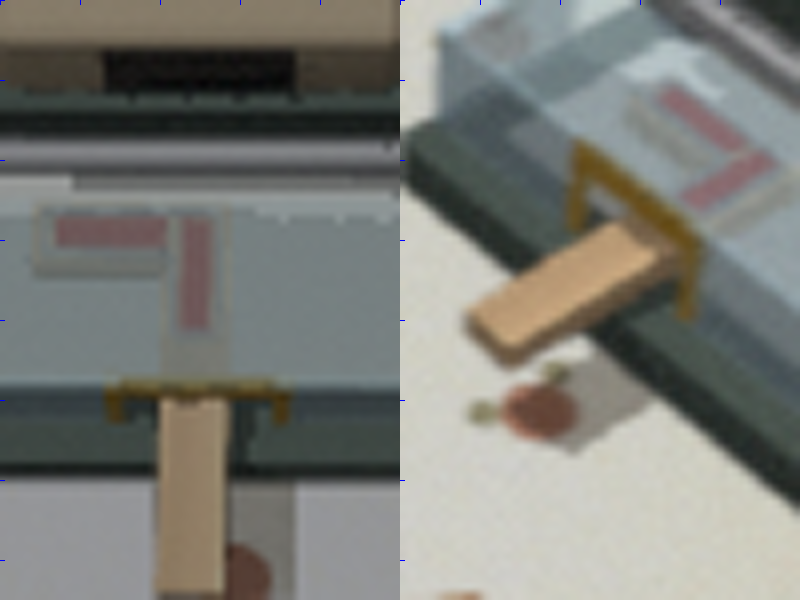

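The overlays fit the control box and rack well. The toggle knob sits near top pixel (441,167) and side pixel (434.6,242). The opening's yellow legs stand at top pixels (317,160) and (338,160). The tail end is at about (326.5,182) and the hook points left, inside the guard.

```bash
cat > m3.py <<'E'
from h import *
import pickle
from scipy.optimize import least_squares
ps=pickle.load(open("ps.pkl","rb"));C=(575,-333,.2);R=(583.3,328.6,-.061)
tr=lambda q,x:T(q,np.array([x],float))[0]
bh=tr(C,(0,-35+54*np.sin(.42),48+54*np.cos(.42)))
print("bat pred",bh.round(1),[proj(p,bh).round(1) for p in ps],"seen 441,167.4 / 434.6,242")
def tri(a,b):
    f=lambda X:np.r_[(proj(ps[0],X)-a).ravel(),(proj(ps[1],X)-b).ravel()]
    r=least_squares(f,[580,0,50]);return r.x.round(1),round(r.cost,2)
print("bat tri",tri((441,167.4),(434.6,242)))
print("opening top",onplane(ps[0],[(317.4,160.5),(338.4,160.5)],30).round(1).tolist(),"side",onplane(ps[1],[(349,178.7),(362.9,189.8)],30).round(1).tolist())
print("frame top tri",tri((317.4,156.5),(349.9,168)),tri((338.4,156.5),(364.5,179.8)))
pt=np.array([(155,592),(225,594),(232,205),(35,203)])/8+[303,108]
P=onplane(ps[0],pt,46);print("die pts",P.round(1).tolist())
L=np.array([(-146,14),(-146,-14),(14,-14),(14,66)],float)
f=lambda q:(T(q,np.c_[L,np.zeros(4)])[:,:2]-P[:,:2]).ravel()
r=least_squares(f,[640,-5,0]);print("die fit",r.x.round(3),f(r.x).round(1))
ptS=np.array([((468-400),320),((512-400),350)])/8+[327,150];print("side tail end",onplane(ps[1],ptS,46).round(1).tolist())
for u in (0,):
  print("bay",tr(R,(-45,47.5,6)).round(1))
# other things
for n,a,b in(("cards",(353,222),(320,232)),("diec",(306,231),(290,212))): print(n,onplane(ps[0],a,15)[0].round(),onplane(ps[1],b,15)[0].round())
E
python3 m3.py
```

```text
bat pred [ 577.6 -345.7   97.3] [array([[440.7, 166.7]]), array([[434.3, 243.3]])] seen 441,167.4 / 434.6,242
bat tri (array([ 575. , -345.4,  104.3]), np.float64(0.3))
opening top [[618.2, 25.3, 30.0], [617.6, -41.9, 30.0]] side [[622.8, 22.2, 30.0], [622.0, -43.6, 30.0]]
frame top tri (array([619.6,  22.3,  78.7]), np.float64(0.64)) (array([620.9, -42.6,  73.7]), np.float64(0.91))
die pts [[544.4, 9.3, 46.0], [543.4, -18.0, 46.0], [701.8, -22.0, 46.0], [703.4, 56.7, 46.0]]
die fit [ 6.88892e+02 -8.13900e+00 -2.50000e-02] [-1.1  0.2 -0.8 -0.5  0.8 -0.5  1.2  0.8]
side tail end [[543.7, 0.9, 46.0], [546.0, -22.2, 46.0]]
bay [541.3 378.8   6. ]
cards [422. -86.  15.] [415. -77.  15.]
diec [394.  62.  15.] [394.  43.  15.]
```

arm_command(motion="14 -11 3.8 0 0 -0.25 0.4; 28 -22 3.8 0 0 -0.5 0.4; 28 -22 3.8 0 0 -0.5 0.4; 28 -22 3.8 0 0 -0.5 0.4; 28 -22 3.8 0 0 -0.5 0.4; 28 -22 3.8 0 0 -0.5 0.4; 28 -22 3.8 0 0 -0.5 0.4; 28 -22 3.8 0 0 -0.5 0.4", squeeze=40)

```text
time_s: 2.67
tcp_pos: [461.1, 412.5, 258.8]
tcp_rot: [0.395, 0.919, 0.0, 0.0]
ft_force: [0.9, 1.4, -0.2]
gripper_width: 0.48
grip_force: 0.0
```

arm_command(motion="9 -30 0 0 0 -0.5 0.4; 9 -30 0 0 0 -0.5 0.4; 9 -30 0 0 0 -0.5 0.4; 9 -30 0 0 0 -0.5 0.4; 9 -30 0 0 0 -0.5 0.4; 9 -30 0 0 0 -0.5 0.4; 9 -30 0 0 0 -0.5 0.4; 9 -30 0 0 0 -0.5 0.4")

```text
time_s: 3.33
tcp_pos: [550.9, 108.0, 258.8]
tcp_rot: [0.612, 0.791, 0.0, 0.001]
ft_force: [0.4, 0.0, 0.3]
gripper_width: 0.4
grip_force: 0.0
```

arm_command(motion="-1 -33 0 0 0 0 0.4; -1 -33 0 0 0 0 0.4; -1 -33 0 0 0 0 0.4; -1 -33 0 0 0 0 0.4; -1 -33 0 0 0 0 0.4; -1 -33 0 0 0 0 0.4; -1 -33 0 0 0 0 0.4; -1 -33 0 0 0 0 0.4")

```text
time_s: 4.0
tcp_pos: [539.3, -218.5, 258.7]
tcp_rot: [0.61, 0.792, 0.0, 0.0]
ft_force: [1.3, 0.0, 0.7]
gripper_width: 0.402
grip_force: 0.0
```

```bash
cat > go.py <<'E'
from rig import bot
import numpy as np
from scipy.spatial.transform import Rotation as Ro
def frame(z,y):
    z=np.array(z,float);z/=np.linalg.norm(z);y=np.array(y,float);y-=z*(y@z);y/=np.linalg.norm(y)
    return np.c_[np.cross(y,z),y,z]
def delta(tcp,R):
    s=bot.observe();R0=Ro.from_quat(s["tcp_rot"])
    best=None
    for k in(0,np.pi):
        rv=(Ro.from_matrix(R)*Ro.from_euler("z",k)*R0.inv()).as_rotvec()
        print("shift cm",((np.array(tcp)-s["tcp_pos"])/10).round(2),"turn",rv.round(3))
def show():
    s=bot.observe();R=Ro.from_quat(s["tcp_rot"]).as_matrix()
    print("t",round(s["time_s"],2),"tcp",s["tcp_pos"].round(1),"z",R[:,2].round(3),"y",R[:,1].round(3),"q",np.round(s["qpos"],2),"F",np.round(s["ft_force"],1),"w",round(s["gripper_width"],3),"gf",round(s["grip_force"],1))
piv=np.array([575+.199*35,-333-.98*35,48]); ex=np.array([.980,.199,0]); ey=np.array([-.199,.980,0])
def bat(th,r):  # th lean to +y ; TCP so that grasp point at radius r
    b=ey*np.sin(th)+np.array([0,0,np.cos(th)])
    return piv+b*(r-18.7), frame(-b,ex)
E
python3 - <<'E'
from go import *
show()
for r in(100,57): delta(*bat(.42,r))
E
```

```text
t 4.0 tcp [ 539.3 -218.5  258.7] z [ 0.001 -0.    -1.   ] y [0.967 0.256 0.001] q [-0.35  0.21  0.77  1.61 -0.15  1.38  0.7 ] F [1.3 0.  0.7] w 0.402 gf 0.0
shift cm [  3.61 -11.64 -13.65] turn [-0.409 -0.095 -0.058]
shift cm [  3.61 -11.64 -13.65] turn [-0.148  0.627  3.017]
shift cm [  3.96 -13.35 -17.57] turn [-0.409 -0.095 -0.058]
shift cm [  3.96 -13.35 -17.57] turn [-0.148  0.627  3.017]
```

arm_command(motion="3.6 -11.6 -6 -0.12 -0.03 -0.02 0.4; 3.6 -11.6 -8 -0.24 -0.06 -0.04 0.4; 3.6 -11.6 -13.6 -0.33 -0.08 -0.05 0.4; 3.6 -11.6 -13.6 -0.409 -0.095 -0.058 0.4; 3.6 -11.6 -13.6 -0.409 -0.095 -0.058 0.4; 3.6 -11.6 -13.6 -0.409 -0.095 -0.058 0.4; 3.6 -11.6 -13.6 -0.409 -0.095 -0.058 0.4; 3.6 -11.6 -13.6 -0.409 -0.095 -0.058 0.4")

```text
time_s: 4.67
tcp_pos: [576.5, -332.5, 124.1]
tcp_rot: [0.619, 0.757, -0.132, 0.162]
ft_force: [-0.3, -0.6, 0.9]
gripper_width: 0.402
grip_force: 0.0
```

```bash
python3 - <<'E'
from go import *
from m2 import tile
import cv2
ps=[bot.get_image(n) for n in("top","side")]
show(); delta(*bat(.42,57))
cv2.imwrite("pics/b1.png",np.hstack([tile(p,c,80,90,5,[]) for p,c in zip(ps,[(440,170),(434,230)])]))
E
```

```text
t 4.77 tcp [ 577.  -332.3  124.5] z [ 0.083 -0.399 -0.913] y [0.98  0.198 0.003] q [-0.41  0.37  0.81  1.83  0.13  0.83  0.45] F [-0.1  0.4  0.5] w 0.396 gf 0.0
shift cm [ 0.19 -1.97 -4.15] turn [-0.     0.003  0.001]
shift cm [ 0.19 -1.97 -4.15] turn [ 0.258 -1.254 -2.867]
tile origin 400 125 scale 5
tile origin 394 185 scale 5
```

View pics/b1.png

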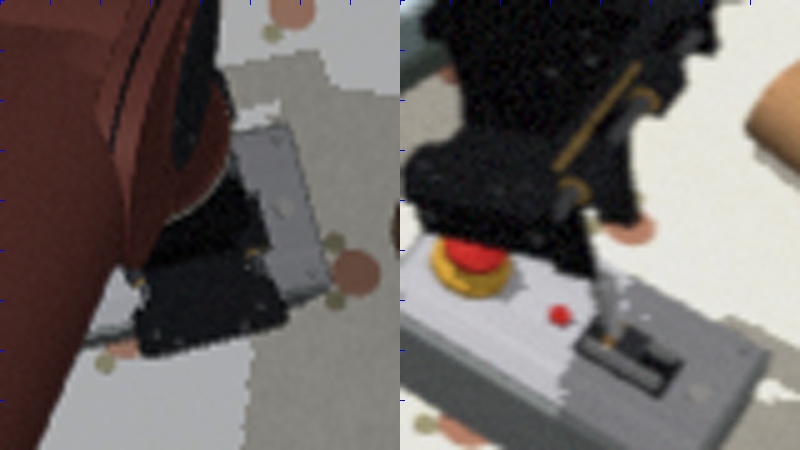

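The side view shows the bat at (605,270) just ahead of and between the fingertips, in line with the tool. I'll descend along the bat and close.

arm_command(motion="0.1 -0.65 -1.4 0 0 0 0.4; 0.15 -1.3 -2.8 0 0 0 0.4; 0.2 -1.95 -4.15 0 0 0 0.4; 0.2 -1.95 -4.15 0 0 0 0.4; 0.2 -1.95 -4.15 0 0 0 0.2; 0.2 -1.95 -4.15 0 0 0 0.05; 0.2 -1.95 -4.15 0 0 0 0.05; 0.2 -1.95 -4.15 0 0 0 0.05", squeeze=40)

```text
time_s: 5.43
tcp_pos: [578.6, -351.1, 81.8]
tcp_rot: [0.619, 0.757, -0.132, 0.162]
ft_force: [-0.1, -0.4, 1.1]
gripper_width: 0.182
grip_force: 0.2
```

```bash
python3 - <<'E'
from go import *
show()
s=bot.observe();R=Ro.from_quat(s["tcp_rot"]).as_matrix();g=s["tcp_pos"]-18.7*R[:,2]-piv
print("radius",np.linalg.norm(g),"lat ex",g@ex,"lean",np.arctan2(g@ey,g[2]))
E
```

```text
t 5.43 tcp [ 578.6 -351.1   81.8] z [ 0.082 -0.399 -0.913] y [0.98  0.199 0.001] q [-0.34  0.44  0.77  1.85  0.08  0.74  0.49] F [-0.1 -0.4  1.1] w 0.182 gf 0.2
radius 56.33447170147416 lat ex -0.09875192121798101 lean 0.4429157790998109
```

arm_command(motion="0 0 0 0 0 0 0; 0 0 0 0 0 0 0; 0 0 0 0 0 0 0; 0 0 0 0 0 0 0; -0.04 0.2 0.45 0 0 0 0; -0.09 0.42 0.96 0 0 0 0; -0.09 0.42 0.96 0 0 0 0; -0.09 0.42 0.96 0 0 0 0")

```text
time_s: 6.1
tcp_pos: [576.7, -347.4, 90.4]
tcp_rot: [0.619, 0.757, -0.132, 0.161]
ft_force: [1.3, -5.6, -6.5]
gripper_width: 0.144
grip_force: 40.0
```

```bash
python3 - <<'E'
from go import *
show()
s=bot.observe();R=Ro.from_quat(s["tcp_rot"]).as_matrix();g=s["tcp_pos"]-18.7*R[:,2]-piv
r=np.linalg.norm(g);print("radius",r,"lat ex",g@ex,"lean",np.arctan2(g@ey,g[2]))
for th in (.28,.14,0,-.14,-.28,-.36,-.42,-.44): print(th);delta(*bat(th,67))
E
```

```text
t 6.1 tcp [ 576.7 -347.4   90.4] z [ 0.08  -0.4   -0.913] y [ 0.98   0.199 -0.001] q [-0.36  0.43  0.78  1.85  0.09  0.76  0.48] F [ 1.3 -5.6 -6.5] w 0.144 gf 40.0
radius 65.85736083342262 lat ex -1.1960587742197553 lean 0.44276010315694286
0.28
shift cm [ 0.26 -0.69  0.4 ] turn [0.137 0.027 0.   ]
shift cm [ 0.26 -0.69  0.4 ] turn [ 0.213 -1.056 -2.951]
0.14
shift cm [ 0.39 -1.33  0.54] turn [0.275 0.055 0.   ]
shift cm [ 0.39 -1.33  0.54] turn [ 0.172 -0.851 -3.019]
0
shift cm [ 0.53 -1.99  0.59] turn [0.412 0.083 0.   ]
shift cm [ 0.53 -1.99  0.59] turn [ 0.129 -0.642 -3.072]
-0.14
shift cm [ 0.66 -2.65  0.54] turn [0.549 0.111 0.   ]
shift cm [ 0.66 -2.65  0.54] turn [ 0.086 -0.43  -3.11 ]
-0.28
shift cm [ 0.79 -3.3   0.4 ] turn [0.686 0.139 0.   ]
shift cm [ 0.79 -3.3   0.4 ] turn [ 0.043 -0.215 -3.133]
-0.36
shift cm [ 0.87 -3.66  0.28] turn [0.765 0.154 0.   ]
shift cm [ 0.87 -3.66  0.28] turn [ 0.018 -0.092 -3.14 ]
-0.42
shift cm [ 0.92 -3.92  0.17] turn [0.823 0.166 0.   ]
shift cm [ 0.92 -3.92  0.17] turn [-1.000e-03 -0.000e+00 -3.141e+00]
-0.44
shift cm [ 0.94 -4.01  0.13] turn [0.843 0.17  0.   ]
shift cm [ 0.94 -4.01  0.13] turn [-0.007  0.031 -3.141]
```

arm_command(motion="0.23 -0.47 0.32 0.103 0.02 0 0; 0.33 -0.95 0.45 0.206 0.041 0 0; 0.42 -1.43 0.53 0.309 0.062 0 0; 0.53 -1.92 0.55 0.412 0.083 0 0; 0.63 -2.41 0.52 0.515 0.104 0 0; 0.72 -2.9 0.44 0.618 0.125 0 0; 0.82 -3.38 0.31 0.721 0.146 0 0; 0.92 -3.87 0.13 0.823 0.166 0 0")

```text
time_s: 6.77
tcp_pos: [584.9, -383.5, 91.6]
tcp_rot: [0.618, 0.757, 0.135, -0.166]
ft_force: [-11.7, 25.7, 3.6]
gripper_width: 0.135
grip_force: 40.0
```

arm_command(motion="0 0 0 0 0 0 0; 0 0 0 0 0 0 0")

```text
time_s: 6.93
tcp_pos: [584.3, -383.1, 87.6]
tcp_rot: [0.618, 0.756, 0.134, -0.167]
ft_force: [-7.9, 9.6, -2.4]
gripper_width: 0.138
grip_force: 40.0
```

```bash
python3 - <<'E'
from go import *
show()
s=bot.observe();R=Ro.from_quat(s["tcp_rot"]).as_matrix();g=s["tcp_pos"]-18.7*R[:,2]-piv
r=np.linalg.norm(g);print("radius",r,"lat ex",g@ex,"lean",np.arctan2(g@ey,g[2]))
E
```

```text
t 6.93 tcp [ 584.3 -383.1   87.6] z [-0.088  0.409 -0.908] y [ 0.98   0.199 -0.005] q [ 0.41  0.82  0.45  1.15 -0.55  1.63  1.07] F [-7.9  9.6 -2.4] w 0.138 gf 40.0
radius 61.43295161468147 lat ex -0.7356557975294985 lean -0.39789799290443545
```

arm_command(motion="0 0 0 0 0 0 0; 0 0 0 0 0 0 0")

```text
time_s: 7.1
tcp_pos: [584.4, -383.9, 89.7]
tcp_rot: [0.619, 0.757, 0.132, -0.165]
ft_force: [-6.7, 7.0, -4.0]
gripper_width: 0.136
grip_force: 40.0
```

```bash
python3 - <<'E'
from go import *
show()
s=bot.observe();R=Ro.from_quat(s["tcp_rot"]).as_matrix();g=s["tcp_pos"]-18.7*R[:,2]-piv
r=np.linalg.norm(g);print("radius",r,"lat ex",g@ex,"lean",np.arctan2(g@ey,g[2]))
E
```

```text
t 7.1 tcp [ 584.4 -383.9   89.7] z [-0.086  0.404 -0.911] y [ 0.98   0.2   -0.004] q [ 0.41  0.82  0.45  1.15 -0.55  1.62  1.07] F [-6.7  7.  -4. ] w 0.136 gf 40.0
radius 63.574088172446565 lat ex -0.8365071789273963 lean -0.39448099084558513
```

arm_command(motion="0 -0.08 0 0 0 0 0; -0.03 0.05 -0.3 0 0 0 0; -0.06 0.2 -0.7 0 0 0 0; -0.09 0.34 -1.0 0 0 0 0; -0.09 0.36 -1.05 0 0 0 0; -0.09 0.36 -1.05 0 0 0 0")

```text
time_s: 7.6
tcp_pos: [584.2, -381.5, 81.9]
tcp_rot: [0.619, 0.757, 0.132, -0.163]
ft_force: [-7.6, 3.5, 6.3]
gripper_width: 0.14
grip_force: 40.0
```

```bash
python3 - <<'E'
from go import *
show()
s=bot.observe();R=Ro.from_quat(s["tcp_rot"]).as_matrix();g=s["tcp_pos"]-18.7*R[:,2]-piv
r=np.linalg.norm(g);print("radius",r,"lat ex",g@ex,"lean",np.arctan2(g@ey,g[2]))
E
```

```text
t 7.6 tcp [ 584.2 -381.5   81.9] z [-0.083  0.401 -0.912] y [ 0.98   0.2   -0.001] q [ 0.41  0.82  0.45  1.17 -0.55  1.6   1.08] F [-7.6  3.5  6.3] w 0.14 gf 40.0
radius 55.503185729328095 lat ex -0.5731706341680514 lean -0.40740373648400063
```

arm_command(motion="0 0 0 0 0 0 0.4; 0 0 0 0 0 0 0.4; 0 0 0 0 0 0 0.4; 0.15 -0.8 1.8 0 0 0 0.4; 0.3 -1.6 3.6 0 0 0 0.4; 0.5 -2.4 5.5 0 0 0 0.5; 0.5 -2.4 9 0 0 0 0.5; 0.5 -2.4 9 0 0 0 0.5")

```text
time_s: 8.27
tcp_pos: [591.8, -408.2, 177.8]
tcp_rot: [0.619, 0.758, 0.132, -0.157]
ft_force: [-0.1, -0.1, 1.6]
gripper_width: 0.482
grip_force: 0.0
```

```bash
python3 - <<'E'
from go import *
from m2 import tile
import cv2
p=bot.get_image("side"); show()
cv2.imwrite("pics/b2.png",tile(p,(434,245),80,70,7,[]))
delta((480,-250,150),frame((0,0,-1),(0,1,0)))
E
```

```text
t 8.32 tcp [ 591.7 -407.8  175.2] z [-0.076  0.395 -0.915] y [0.98  0.199 0.005] q [ 0.45  0.8   0.47  0.99 -0.55  1.77  1.04] F [ 0.7 -1.1 -0.5] w 0.488 gf 0.0
tile origin 394 210 scale 7
shift cm [-11.17  15.78  -2.52] turn [-0.287 -0.344  1.348]
shift cm [-11.17  15.78  -2.52] turn [-0.363  0.304 -1.744]
```

View pics/b2.png

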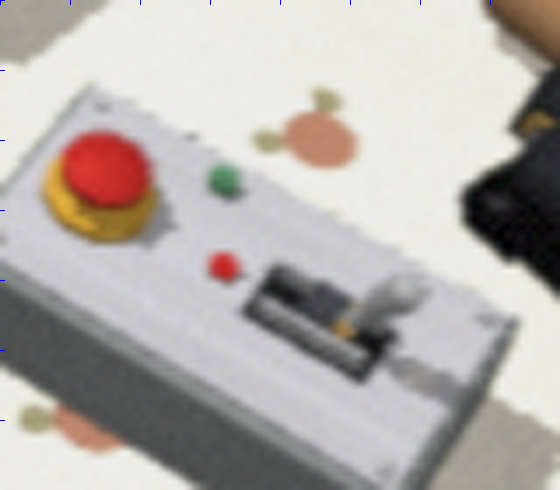

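The bat now leans to the white dot and is seated. On to the die tail.

arm_command(motion="-2 8 0 -0.1 -0.12 0.45 0.6; -4 20 -1 -0.2 -0.24 0.95 0.6; -4 22 -2 -0.287 -0.344 1.348 0.6; -4 25 -2 -0.287 -0.344 1.348 0.6; -4 28 -2 -0.287 -0.344 1.348 0.6; -4 28 -2 -0.287 -0.344 1.348 0.6; -4 28 -2 -0.287 -0.344 1.348 0.6; -4 28 -2 -0.287 -0.344 1.348 0.6")

```text
time_s: 8.98
tcp_pos: [550.4, -116.6, 150.5]
tcp_rot: [0.191, 0.979, 0.042, -0.054]
ft_force: [0.4, -0.3, -0.3]
gripper_width: 0.6
grip_force: 0.0
```

```bash
python3 - <<'E'
from go import *
show(); delta((563,-5,100),frame((0,0,-1),(0.025,1,0)))
E
```

```text
t 8.98 tcp [ 550.4 -116.6  150.5] z [-0.089  0.103 -0.991] y [0.378 0.924 0.063] q [-0.05  0.29  0.28  1.69 -0.17  1.28  1.47] F [ 0.4 -0.3 -0.3] w 0.6 gf 0.0
shift cm [ 1.26 11.16 -5.05] turn [-0.087 -0.107  0.359]
shift cm [ 1.26 11.16 -5.05] turn [-0.15   0.122 -2.776]
```

arm_command(motion="1.3 11.2 -5 -0.087 -0.107 0.359 0.6; 1.3 11.2 -5 -0.087 -0.107 0.359 0.6; 1.3 11.2 -5 -0.087 -0.107 0.359 0.6; 1.3 11.2 -5 -0.087 -0.107 0.359 0.6; 1.3 11.2 -5 -0.087 -0.107 0.359 0.6; 1.3 11.2 -5 -0.087 -0.107 0.359 0.6; 1.3 11.2 -5 -0.087 -0.107 0.359 0.6")

```text
time_s: 9.57
tcp_pos: [563.5, -16.0, 101.5]
tcp_rot: [0.023, 1.0, -0.001, 0.001]
ft_force: [0.4, -0.3, -0.3]
gripper_width: 0.596
grip_force: 0.0
```

```bash
cat > plan.py <<'E'
# planar search: die pose (x,y,th) of corner in opening frame, gripper at tail kept outside
from h import *
from scipy.spatial.transform import Rotation
def polys(q):
    f=lambda b:T(q,np.array([(b[0],b[2],0),(b[1],b[2],0),(b[1],b[3],0),(b[0],b[3],0)],float))[:,:2].astype(np.float32)
    return [f((-146,14,-14,14)),f((-14,14,-14,66))]
W=[np.array([(-2.5,s*30),(2.5,s*30),(2.5,s*125),(-2.5,s*125)],np.float32) for s in(1,-1)]
W+=[np.array([(85,-125),(90,-125),(90,125),(85,125)],np.float32)]
def clear(q,n=4):
    # min distance between die outline points & walls
    d=1e9
    for P in polys(q):
        for w in W:
            a,_=cv2.intersectConvexConvex(P,w)
            if a>0: return -1
            for A,B in((P,w),(w,P)):
                h=A.reshape(-1,1,2)
                hull=cv2.convexHull(h)
                for k in range(len(B)):
                    for t in np.linspace(0,1,12): 
                        pt=B[k]*(1-t)+B[(k+1)%len(B)]*t
                        d=min(d,-cv2.pointPolygonTest(hull,(float(pt[0]),float(pt[1])),True))
    return d
if __name__=="__main__":
    import heapq
    xs=np.arange(-110,86,5.);ys=np.arange(-60,61,5.);ths=np.arange(0,-1.75,-.1)
    C={}
    def cl(k):
        if k not in C: C[k]=clear((xs[k[0]],ys[k[1]],ths[k[2]]))
        return C[k]
    st=(int(np.argmin(abs(xs-70))),int(np.argmin(abs(ys-0))),0)
    print("start clear",cl(st))
    Q=[(0,st)];D={st:0};par={}
    while Q:
        d,k=heapq.heappop(Q)
        if d>D[k]: continue
        if xs[k[0]]<=-90 and abs(ths[k[2]]+1.5)<.11: break
        for a in(-1,0,1):
            for b in(-1,0,1):
                for c in(-1,0,1):
                    m=(k[0]+a,k[1]+b,k[2]+c)
                    if not(0<=m[0]<len(xs) and 0<=m[1]<len(ys) and 0<=m[2]<len(ths)): continue
                    v=cl(m)
                    if v<4: continue
                    e=d+abs(a)+abs(b)+1.5*abs(c)+3*max(0,11-v)/7
                    if e<D.get(m,1e9): D[m]=e;par[m]=k;heapq.heappush(Q,(e,m))
    path=[k]
    while path[-1]!=st: path.append(par[path[-1]])
    for k in path[::-1]: print(xs[k[0]],ys[k[1]],round(ths[k[2]],2),round(cl(k),1))
E
time python3 plan.py; python3 - <<'E'
from go import *
show(); delta((563,-5,24),frame((0,0,-1),(0.025,1,0)))
E
```

```text
start clear 1.0
70.0 0.0 0.0 1.0
65.0 0.0 0.0 6.0
60.0 0.0 0.0 11.0
55.0 0.0 0.0 16.0
50.0 0.0 0.0 16.0
45.0 0.0 0.0 16.0
40.0 0.0 0.0 16.0
35.0 0.0 0.0 16.0
30.0 0.0 -0.1 12.6
25.0 -5.0 -0.2 14.8
20.0 -5.0 -0.3 12.8
15.0 -5.0 -0.4 11.1
10.0 -5.0 -0.5 9.4
5.0 -5.0 -0.6 7.8
0.0 -5.0 -0.7 5.3
-5.0 -5.0 -0.8 5.9
-10.0 -10.0 -0.9 6.3
-15.0 -10.0 -1.0 9.6
-20.0 -10.0 -1.1 11.4
-25.0 -10.0 -1.2 12.8
-30.0 -10.0 -1.2 11.5
-35.0 -10.0 -1.3 14.0
-40.0 -10.0 -1.3 13.2
-45.0 -10.0 -1.3 11.8
-50.0 -10.0 -1.4 13.8
-55.0 -10.0 -1.4 14.6
-60.0 -10.0 -1.4 15.0
-65.0 -10.0 -1.4 15.0
-70.0 -10.0 -1.4 15.7
-75.0 -10.0 -1.4 17.9
-80.0 -10.0 -1.4 20.1
-85.0 -10.0 -1.4 23.0
-90.0 -10.0 -1.4 26.6
t 9.57 tcp [563.5 -16.  101.5] z [ 0.002 -0.002 -1.   ] y [ 0.045  0.999 -0.002] q [-0.2   0.25  0.18  1.83 -0.05  1.06  1.51] F [ 0.4 -0.3 -0.3] w 0.596 gf 0.0
shift cm [-0.05  1.1  -7.75] turn [0.002 0.002 0.02 ]
shift cm [-0.05  1.1  -7.75] turn [ 3.000e-03 -4.000e-03 -3.121e+00]
real	0m6.061s
user	0m6.533s
sys	0m0.052s
```

arm_command(motion="0 1.1 -2 0 0 0.02 0.6; 0 1.1 -5 0 0 0.02 0.6; 0 1.1 -7.7 0 0 0.02 0.6; 0 1.1 -7.7 0 0 0.02 0.6; 0 1.1 -7.7 0 0 0.02 0.2; 0 1.1 -7.7 0 0 0.02 0.2; 0 1.1 -7.7 0 0 0.02 0.2; 0 1.1 -7.7 0 0 0.02 0.2", squeeze=50)

```text
time_s: 10.23
tcp_pos: [564.5, -3.7, 25.9]
tcp_rot: [0.011, 1.0, -0.001, 0.002]
ft_force: [0.3, 0.5, -0.2]
gripper_width: 0.38
grip_force: 0.0
```

```bash
python3 - <<'E'
from go import *
from m2 import tile
import cv2
p=bot.get_image("side"); show()
cv2.imwrite("pics/g1.png",tile(p,(355,180),80,80,7,[]))
E
```

```text
t 10.28 tcp [564.3  -3.5  25.7] z [ 0.004 -0.002 -1.   ] y [ 0.023  1.    -0.002] q [-0.21  0.35  0.16  1.89 -0.07  0.9   1.53] F [-0.4  0.6  0.7] w 0.339 gf 0.0
tile origin 315 140 scale 7
```

View pics/g1.png

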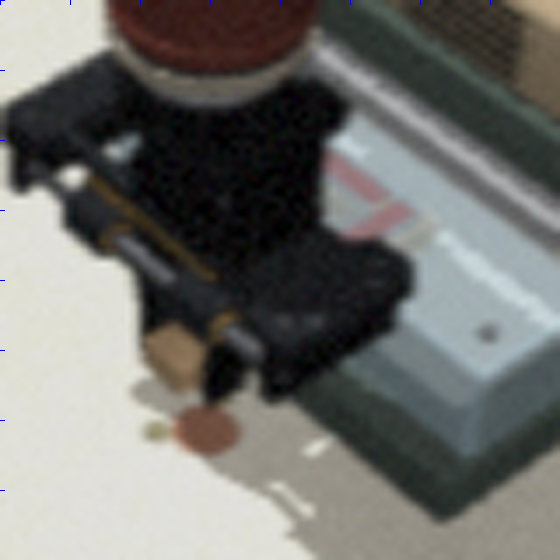

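The tail end shows between the fingers at (175,355). I'll finish closing and lift slightly.

arm_command(motion="0 0 0 0 0 0 0.1; 0 0 0 0 0 0 0.1; 0 0 0 0 0 0 0.1; 0 0 0.3 0 0 0 0.1; 0 0 0.6 0 0 0 0.1; 0 0 0.6 0 0 0 0.1")

```text
time_s: 10.78
tcp_pos: [563.1, -3.3, 30.6]
tcp_rot: [0.011, 1.0, -0.001, 0.001]
ft_force: [0.2, -0.3, -1.7]
gripper_width: 0.316
grip_force: 50.0
```

```bash
cat > path.py <<'E'
from go import *
# die pose now: grip at 22ish from tip; corner in world from tcp
s=bot.observe();R=Ro.from_quat(s["tcp_rot"]).as_matrix();show()
yaw=np.arctan2(-R[0,1],R[1,1]) # die yaw assumed = gripper alignment
tip=543.0;L=126.0-0.0
L=689-s["tcp_pos"][0]
c0=s["tcp_pos"][:2]+L*np.array([np.cos(yaw),np.sin(yaw)])
O=np.array([619.5,-9.5]);print("yaw",yaw,"L",L,"corner opening frame",c0-O)
P=[(50,0,0),(35,0,0),(25,-4,-.2),(15,-5,-.4),(5,-5,-.6),(-2,-5,-.72),(-8,-8,-.85),(-15,-10,-1.0),(-25,-10,-1.2),(-40,-10,-1.3),(-55,-10,-1.4),(-75,-10,-1.4),(-110,-10,-1.4)]
for x,y,t in P:
    g=O+[x,y]-L*np.array([np.cos(t),np.sin(t)])
    print((x,y,t),"shift",((g-s["tcp_pos"][:2])/10).round(2),"turn z",round(t-yaw,3))
E
python3 path.py
```

```text
t 10.78 tcp [563.1  -3.3  30.6] z [ 0.002 -0.002 -1.   ] y [ 0.022  1.    -0.002] q [-0.21  0.34  0.16  1.89 -0.06  0.92  1.53] F [ 0.2 -0.3 -1.7] w 0.316 gf 50.0
yaw -0.022130432755910787 L 125.8519671477734 corner opening frame [69.46918288  3.45085768]
(50, 0, 0) shift [-1.95 -0.62] turn z 0.022
(35, 0, 0) shift [-3.45 -0.62] turn z 0.022
(25, -4, -0.2) shift [-4.2   1.48] turn z -0.178
(15, -5, -0.4) shift [-4.46  3.78] turn z -0.378
(5, -5, -0.6) shift [-4.25  5.98] turn z -0.578
(-2, -5, -0.72) shift [-4.03  7.17] turn z -0.698
(-8, -8, -0.85) shift [-3.47  8.03] turn z -0.828
(-15, -10, -1.0) shift [-2.66  8.97] turn z -0.978
(-25, -10, -1.2) shift [-1.43 10.11] turn z -1.178
(-40, -10, -1.3) shift [-1.73 10.5 ] turn z -1.278
(-55, -10, -1.4) shift [-2.   10.78] turn z -1.378
(-75, -10, -1.4) shift [-4.   10.78] turn z -1.378
(-110, -10, -1.4) shift [-7.5  10.78] turn z -1.378
```

arm_command(motion="-1.95 -0.62 0 0 0 0.022 0.1; -3.45 -0.62 0 0 0 0.022 0.1; -3.85 0.4 0 0 0 -0.078 0.1; -4.2 1.48 0 0 0 -0.178 0.1; -4.35 2.63 0 0 0 -0.278 0.1; -4.46 3.78 0 0 0 -0.378 0.1; -4.36 4.9 0 0 0 -0.478 0.1; -4.25 5.98 0 0 0 -0.578 0.1")

```text
time_s: 11.45
tcp_pos: [520.2, 57.1, 30.0]
tcp_rot: [0.298, 0.955, -0.001, 0.0]
ft_force: [-0.7, -0.3, -1.5]
gripper_width: 0.319
grip_force: 50.0
```

```bash
cat > chk.py <<'E'
from go import *
from h import proj
from m2 import tile
import cv2,sys
p=bot.get_image("top");show()
s=bot.observe();R=Ro.from_quat(s["tcp_rot"]).as_matrix();t=np.arctan2(-R[0,1],R[1,1]);L=125.85
c=s["tcp_pos"][:2]+L*np.array([np.cos(t),np.sin(t)]);print("corner rel",c-[619.5,-9.5],"th",t)
cs,sn=np.cos(t),np.sin(t);w=lambda x,y:np.array([c[0]+cs*x-sn*y,c[1]+sn*x+cs*y,52.])
o=[(14,-14),(14,66),(-14,66),(-14,14),(-146,14),(-146,-14)]
segs=[(w(*o[i]),w(*o[(i+1)%6])) for i in range(6)]
cv2.imwrite("pics/"+sys.argv[1],tile(p,(325,150),70,80,7,segs))
E
python3 chk.py c1.png
```

```text
t 11.5 tcp [520.5  59.7  30. ] z [-0.    -0.001 -1.   ] y [ 0.573  0.819 -0.001] q [-0.38  0.27  0.21  1.98 -0.07  0.89  0.82] F [ 0.5  2.4 -0.6] w 0.316 gf 50.0
corner rel [ 4.12007026 -2.91626815] th -0.6103813993033331
tile origin 290 110 scale 7
```

View pics/c1.png

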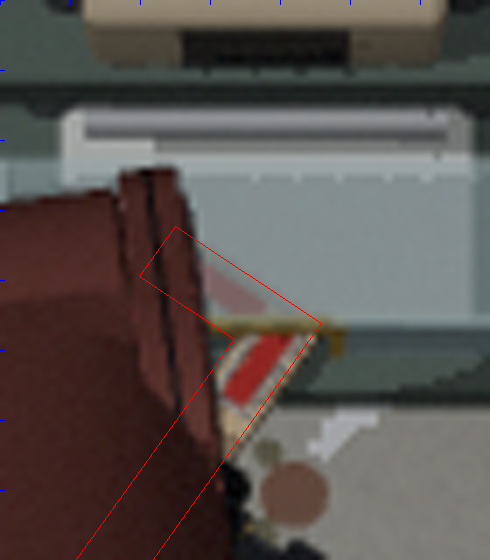

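arm_command(motion="0.22 1.19 0 0 0 -0.12 0.1; 0.75 2.0 0 0 0 -0.24 0.1; 1.25 2.6 0 0 0 -0.34 0.1; 1.8 3.2 0 0 0 -0.43 0.1; 2.4 3.8 0 0 0 -0.53 0.1; 2.8 4.13 0 0 0 -0.6 0.1")

```text
time_s: 12.0
tcp_pos: [548.9, 98.2, 30.0]
tcp_rot: [0.566, 0.825, -0.001, 0.0]
ft_force: [0.0, -0.3, -0.5]
gripper_width: 0.317
grip_force: 50.0
```

```bash
python3 chk.py c2.png
```

```text
t 12.05 tcp [549.5  98.8  30. ] z [-0.001 -0.002 -1.   ] y [ 0.934  0.357 -0.001] q [-0.5   0.34  0.29  1.9  -0.12  0.92  0.2 ] F [ 0.9  1.8 -0.7] w 0.315 gf 50.0
corner rel [-25.05625345  -9.23390653] th -1.2055447590444888
tile origin 290 110 scale 7
```

View pics/c2.png

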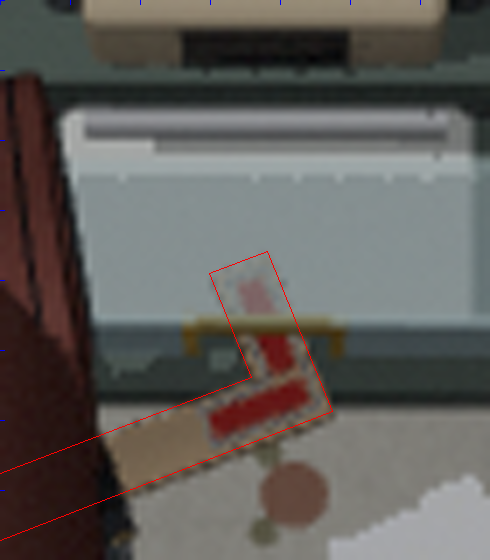

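The top view shows the hook leg pointing straight in through the opening at (275,330), with the corner already outside. I'll pull straight out.

arm_command(motion="-0.3 0.39 0 0 0 -0.1 0.1; -0.57 0.67 0 0 0 -0.2 0.1; -2.5 0.67 0 0 0 -0.2 0.1; -4.5 0.67 0 0 0 -0.2 0.1; -6.5 0.67 0 0 0 -0.2 0.1; -9.5 0.67 0 0 0 -0.2 0.1; -9.5 0.67 0 0 0 -0.2 0.1; -9.5 0.67 0 0 0 -0.2 0.1")

```text
time_s: 12.72
tcp_pos: [452.2, 104.1, 30.0]
tcp_rot: [0.643, 0.766, -0.001, -0.0]
ft_force: [1.3, -1.1, -1.1]
gripper_width: 0.314
grip_force: 50.0
```

```bash
python3 - <<'E'
from go import *
show()
s=bot.observe();R=Ro.from_quat(s["tcp_rot"]).as_matrix();t=np.arctan2(-R[0,1],R[1,1]);L=125.85
c=s["tcp_pos"][:2]+L*np.array([np.cos(t),np.sin(t)]);print("corner",c,"th",t)
th=-1.57;tc=np.array([485,75])-L*np.array([np.cos(th),np.sin(th)])
print("shift",(tc-s["tcp_pos"][:2])/10,"turn",th-t)
E
```

```text
t 12.72 tcp [452.2 104.1  30. ] z [-0.002 -0.002 -1.   ] y [ 0.985  0.174 -0.003] q [-0.61  0.16  0.31  2.12 -0.06  0.87 -0.09] F [ 1.3 -1.1 -1.1] w 0.314 gf 50.0
corner [474.08365072 -19.81628488] th -1.3962822899927194
shift [3.26674137 9.67277765] turn -0.17371771000728065
```

arm_command(motion="1 3.5 1 0 0 -0.1 0.1; 2.5 7 1 0 0 -0.174 0.1; 3.3 9.7 1 0 0 -0.174 0.1; 3.3 9.7 1 0 0 -0.174 0.1; 3.3 9.7 -1 0 0 -0.174 0.1; 3.3 9.7 -2.4 0 0 -0.174 0.1; 3.3 9.7 -2.8 0 0 -0.174 0.1; 3.3 9.7 -2.8 0 0 -0.174 0.1")

```text
time_s: 13.38
tcp_pos: [486.8, 200.9, 1.5]
tcp_rot: [0.708, 0.706, -0.002, -0.0]
ft_force: [-0.5, 0.5, -0.2]
gripper_width: 0.313
grip_force: 50.0
```

arm_command(motion="0 0 0 0 0 0 0.5; 0 0 0 0 0 0 0.5; 0 0 0 0 0 0 0.5; 0 0 0 0 0 0 0.5; 0 0 2 0 0 0 0.5; 0 0 5 0 0 0 0.5; -1 1 9 0 0 0 0.5; -3 6 11 0 0 0 0.5")

```text
time_s: 14.05
tcp_pos: [466.1, 243.1, 111.2]
tcp_rot: [0.711, 0.703, 0.001, 0.002]
ft_force: [2.7, 0.6, 0.8]
gripper_width: 0.503
grip_force: 0.0
```

```bash
cat > dfit.py <<'E'
from go import *
from h import *
def die(q0,z=0,near=90):
    DIE=[box(-146,14,-14,14,z,z+16),box(-14,14,-14,66,z,z+16)]
    for n in("top","side"):
        p=bot.get_image(n)
        g=proj(p,T(q0,np.array([[-60,15,z+10.]])))[0]
        for d in bot.trace(p,"die_corner"):
            v,u=np.nonzero(d["pixels"])
            if abs(u.mean()-g[0])<25 and abs(v.mean()-g[1])<25:
                q,e=fit([p],[d["pixels"]],DIE,q0); print(n,"conf",round(d["conf"],2),q.round(3),"1-iou",round(e,3),d["box"])
        p["pixels"]
        cv2.imwrite(f"pics/d_{n}.png",p["pixels"][:,:,::-1])
E
python3 -c "
from dfit import *
show(); die((485,75,-1.57))"
```

```text
t 14.05 tcp [466.1 243.1 111.2] z [ 0.004 -0.001 -1.   ] y [ 1.    -0.012  0.004] q [-0.8   0.17  0.26  1.92 -0.05  1.06 -0.54] F [2.7 0.6 0.8] w 0.503 gf 0.0
top conf 0.6 [486.902  75.669  -1.575] 1-iou 0.076 [256.0, 179.7, 308.8, 208.7]
side conf 0.63 [489.868  73.201  -1.592] 1-iou 0.116 [279.8, 168.6, 326.5, 199.7]
```

The trace puts the die flat on the table with its corner at (487,75) and yaw −1.58, in agreement with the plan. I'll regrasp on the hook leg.

arm_command(motion="2 -4 0 0 0 0.12 0.6; 5 -8 0 0 0 0.24 0.6; 5.3 -12 0 0 0 0.36 0.6; 5.3 -16.8 0 0 0 0.48 0.6; 5.3 -16.8 0 0 0 0.6 0.6; 5.3 -16.8 0 0 0 0.72 0.6; 5.3 -16.8 0 0 0 0.84 0.6; 5.3 -16.8 0 0 0 0.96 0.6")

```text
time_s: 14.92
tcp_pos: [515.0, 77.2, 105.5]
tcp_rot: [0.308, 0.951, -0.002, -0.0]
ft_force: [0.4, 0.9, 0.2]
gripper_width: 0.602
grip_force: 0.0
```

arm_command(motion="0 0 -1 0 0 0.12 0.6; 0 0 -2 0 0 0.24 0.6; 0 0 -3 0 0 0.36 0.6; 0 0 -3 0 0 0.48 0.6; 0 0 -3 0 0 0.6 0.6; 0 0 -3 0 0 0.61 0.6")

```text
time_s: 15.42
tcp_pos: [514.8, 78.0, 75.3]
tcp_rot: [0.008, 1.0, -0.001, -0.0]
ft_force: [0.5, 1.0, 1.0]
gripper_width: 0.601
grip_force: 0.0
```

```bash
python3 - <<'E'
from go import *
show(); delta((519,75,2.5),frame((0,0,-1),(0.01,1,0)))
E
```

```text
t 15.42 tcp [514.8  78.   75.3] z [-0.    -0.003 -1.   ] y [ 0.016  1.    -0.003] q [-0.43  0.2   0.22  1.96 -0.05  0.99  1.36] F [0.5 1.  1. ] w 0.601 gf 0.0
shift cm [ 0.42 -0.3  -7.28] turn [ 0.003 -0.     0.006]
shift cm [ 0.42 -0.3  -7.28] turn [-0.    -0.004 -3.136]
```

arm_command(motion="0.4 -0.3 -3 0 0 0 0.6; 0.4 -0.3 -6 0 0 0 0.6; 0.4 -0.3 -7.25 0 0 0 0.6; 0.4 -0.3 -7.25 0 0 0 0.6; 0.4 -0.3 -7.25 0 0 0 0.1; 0.4 -0.3 -7.25 0 0 0 0.1; 0.4 -0.3 -7.25 0 0 0 0.1; 0.4 -0.3 -7.25 0 0 0 0.1")

```text
time_s: 16.08
tcp_pos: [519.5, 76.2, 4.0]
tcp_rot: [0.011, 1.0, -0.001, 0.001]
ft_force: [-0.1, -0.1, -1.1]
gripper_width: 0.38
grip_force: 0.0
```

arm_command(motion="0 0 0 0 0 0 0.1; 0 0 0 0 0 0 0.1; 0 0 0 0 0 0 0.1; 0 0 1 0 0 0 0.1; 0 0 1 0 0 0 0.1")

```text
time_s: 16.5
tcp_pos: [520.1, 76.5, 15.3]
tcp_rot: [0.01, 1.0, -0.001, 0.002]
ft_force: [0.5, -0.1, -1.8]
gripper_width: 0.316
grip_force: 49.9
```

```bash
cat > ins.py <<'E'
from dfit import *
B=np.array([541.3,378.8]);by=-.061
def target(gx,gy,tipx,z,th0):
    # gx,gy: tcp in die frame; th0: die yaw - current tool yaw offset; tip at bay x=tipx
    th=by-np.pi
    corner=B+(tipx-146)*np.array([np.cos(by),np.sin(by)])
    c,s=np.cos(th),np.sin(th)
    return np.array([corner[0]+c*gx-s*gy,corner[1]+s*gx+c*gy,z])
def graspfit(q):
    s=bot.observe();R=Ro.from_quat(s["tcp_rot"]).as_matrix();t=np.arctan2(-R[0,1],R[1,1])
    d=s["tcp_pos"][:2]-q[:2];c,sn=np.cos(q[2]),np.sin(q[2])
    return np.array([c*d[0]+sn*d[1],-sn*d[0]+c*d[1]]),t-q[2],t
E
python3 - <<'E'
from ins import *
show(); die((487,75,-1.58),z=9)
g,off,t=graspfit((487,75,-1.578));print(g,off,t)
s=bot.observe()
for tip in(-70,-15,50,88): print(tip,(target(*g,tip,0,0)[:2]-s["tcp_pos"][:2])/10,"turn",by-np.pi+off-t)
E
```

```text
t 16.5 tcp [520.1  76.5  15.3] z [ 0.003 -0.001 -1.   ] y [ 0.02   1.    -0.001] q [-0.42  0.3   0.21  1.99 -0.08  0.86  1.39] F [ 0.5 -0.1 -1.8] w 0.316 gf 49.9
top conf 0.64 [488.946  88.808  -1.564] 1-iou 0.839 [255.9, 195.2, 269.0, 208.5]
side conf 0.98 [493.136  77.029  -1.567] 1-iou 0.263 [278.6, 164.0, 315.0, 198.0]
[-1.69755876 32.3201884 ] 1.5578798779009861 -0.020120122099014027
-70 [-19.39057426  28.31395753] turn -1.624592653589793
-15 [-13.90080384  27.97866556] turn -1.624592653589793
50 [-7.41289334 27.58241141] turn -1.624592653589793
88 [-3.61996104 27.35075514] turn -1.624592653589793
```

arm_command(motion="0 0 4 0 0 0 0.1; 0 0 8 0 0 0 0.1; -2 3 9 0 0 -0.12 0.1; -5 7 9 0 0 -0.24 0.1; -8 11 9 0 0 -0.36 0.1; -11 15 9 0 0 -0.48 0.1; -14 19 9 0 0 -0.6 0.1; -17 23 9 0 0 -0.72 0.1")

```text
time_s: 17.37
tcp_pos: [394.0, 247.0, 103.8]
tcp_rot: [0.327, 0.945, -0.001, 0.0]
ft_force: [0.3, 0.8, -2.3]
gripper_width: 0.316
grip_force: 49.9
```

arm_command(motion="-1 3 0 0 0 -0.12 0.1; -2.4 5.3 0 0 0 -0.24 0.1; -2.4 5.3 0 0 0 -0.36 0.1; -2.4 5.3 0 0 0 -0.48 0.1; -2.4 5.3 0 0 0 -0.6 0.1; -2.4 5.3 0 0 0 -0.72 0.1; -2.4 5.3 0 0 0 -0.84 0.1; -2.4 5.3 0 0 0 -0.892 0.1")

```text
time_s: 18.03
tcp_pos: [371.1, 298.8, 103.5]
tcp_rot: [0.703, 0.711, -0.002, -0.0]
ft_force: [-0.0, 0.1, -1.2]
gripper_width: 0.315
grip_force: 49.9
```

```bash
python3 - <<'E'
from ins import *
show()
s=bot.observe();R=Ro.from_quat(s["tcp_rot"]).as_matrix();t=np.arctan2(-R[0,1],R[1,1])
q=(target(0,32,-70,0,0)); th=t-np.pi/2
c,sn=np.cos(th),np.sin(th);cor=s["tcp_pos"][:2]-[c*0-sn*32,sn*0+c*32]
print("t",t,"die th",th,"corner",cor)
die((cor[0],cor[1],th),z=100)
for tip in(-70,-15,50,88): print(tip,(target(0,32,tip,0,0)[:2]-s["tcp_pos"][:2])/10,"turn",(by-np.pi-th+np.pi)%(2*np.pi)-np.pi)
E
```

```text
t 18.03 tcp [371.1 298.8 103.5] z [-0.002 -0.002 -1.   ] y [ 1.     0.011 -0.002] q [-0.84  0.09  0.07  2.02 -0.01  1.04 -0.75] F [-0.   0.1 -1.2] w 0.315 gf 49.9
t -1.5598428074528663 die th -3.1306391342477626 corner [370.78152719 330.82984224]
top conf 0.75 [372.262 331.986  -3.118] 1-iou 0.616 [206.7, 184.8, 239.5, 241.5]
side conf 0.62 [373.724 330.161  -3.11 ] 1-iou 0.405 [236.2, 123.5, 268.1, 160.7]
-70 [-4.73810791  6.11955859] turn -0.07195351934203043
-15 [0.75166252 5.78426661] turn -0.07195351934203043
50 [7.23957302 5.38801246] turn -0.07195351934203043
88 [11.03250531  5.15635619] turn -0.07195351934203043
```

arm_command(motion="-2.7 6 0 0 0 -0.072 0.1; -2.7 6 0 0 0 -0.072 0.1; -2.7 6 -3 0 0 -0.072 0.1; -2.7 6 -6 0 0 -0.072 0.1; -2.7 6 -8.6 0 0 -0.072 0.1; -2.7 6 -8.6 0 0 -0.072 0.1; -2.7 6 -8.6 0 0 -0.072 0.1")

```text
time_s: 18.82
tcp_pos: [343.7, 358.1, 17.1]
tcp_rot: [0.726, 0.688, -0.003, 0.0]
ft_force: [0.0, 0.4, -0.9]
gripper_width: 0.315
grip_force: 49.9
```

```bash
cat > st.py <<'E'
from ins import *
from m2 import edges,tile
show()
s=bot.observe();R=Ro.from_quat(s["tcp_rot"]).as_matrix();t=np.arctan2(-R[0,1],R[1,1]);th=t-np.pi/2
c,sn=np.cos(th),np.sin(th);cor=s["tcp_pos"][:2]+np.array([sn*32,-c*32]);tip=cor-146*np.array([c,sn])
d=tip-B;print("tip in bay",d@[np.cos(by),np.sin(by)],d@[-np.sin(by),np.cos(by)],"yaw err",(th-by+np.pi/2)%np.pi-np.pi/2)
zb=s["tcp_pos"][2]-4;die((cor[0],cor[1],th),z=zb)
for tp in(-15,50,86,90): print(tp,((target(0,32,tp,0,0)[:2]-s["tcp_pos"][:2])/10).round(2))
E
python3 st.py; python3 - <<'E'
from ins import *
p=cv2.imread("pics/d_top.png")
cv2.imwrite("pics/in1.png",cv2.resize(p[145:235,180:280],None,fx=7,fy=6,interpolation=cv2.INTER_CUBIC))
E
```

```text
t 18.82 tcp [343.7 358.1  17.1] z [-0.004 -0.004 -1.   ] y [ 0.999 -0.053 -0.004] q [-0.92  0.24  0.02  2.04 -0.01  0.86 -0.94] F [ 0.   0.4 -0.9] w 0.315 gf 49.9
tip in bay -50.24064718739738 0.5356784500576163 yaw err 0.008236294019515089
top conf 0.79 [344.623 391.122  -3.177] 1-iou 0.662 [194.9, 198.4, 225.6, 253.5]
side conf 0.81 [351.637 391.829  -3.181] 1-iou 0.29 [219.6, 138.4, 256.8, 174.9]
-15 [ 3.49 -0.15]
50 [ 9.98 -0.54]
86 [13.58 -0.76]
90 [13.98 -0.79]
```

arm_command(motion="0 0 -0.4 0 0 -0.008 0.1; 2 -0.08 -0.4 0 0 -0.008 0.1; 3.5 -0.15 -0.4 0 0 -0.008 0.1; 5 -0.24 -0.4 0 0 -0.008 0.1; 6.5 -0.33 -0.4 0 0 -0.008 0.1; 8 -0.42 -0.4 0 0 -0.008 0.1; 8 -0.42 -0.4 0 0 -0.008 0.1")

```text
time_s: 19.6
tcp_pos: [427.9, 354.4, 14.7]
tcp_rot: [0.73, 0.684, 0.0, 0.0]
ft_force: [-0.1, -1.0, -1.6]
gripper_width: 0.315
grip_force: 49.9
```

```bash
python3 st.py; python3 - <<'E'
from ins import *
p=cv2.imread("pics/d_top.png");s=cv2.imread("pics/d_side.png")
f=lambda a,x,y:cv2.resize(a[y:y+80,x:x+80],None,fx=5,fy=5,interpolation=cv2.INTER_CUBIC)
cv2.imwrite("pics/in2.png",np.hstack([f(p,180,150),f(s,230,110)]))
E
```

```text
t 19.6 tcp [427.9 354.4  14.7] z [ 0.001 -0.    -1.   ] y [ 0.998 -0.065  0.001] q [-0.83  0.35  0.06  1.91 -0.03  0.88 -0.82] F [-0.1 -1.  -1.6] w 0.315 gf 49.9
tip in bay 34.394815783532984 0.12527712083506717 yaw err -0.004014756944729747
top conf 0.65 [426.534 384.274  -3.157] 1-iou 0.815 [199.6, 195.6, 227.5, 226.9]
side conf 0.75 [433.623 385.526  -3.217] 1-iou 0.625 [242.4, 135.9, 270.0, 163.0]
side conf 0.5 [462.611 390.414  -3.059] 1-iou 0.923 [270.6, 129.6, 274.5, 137.2]
-15 [-4.92  0.23]
50 [ 1.57 -0.17]
86 [ 5.16 -0.39]
90 [ 5.56 -0.41]
```

View pics/in2.png

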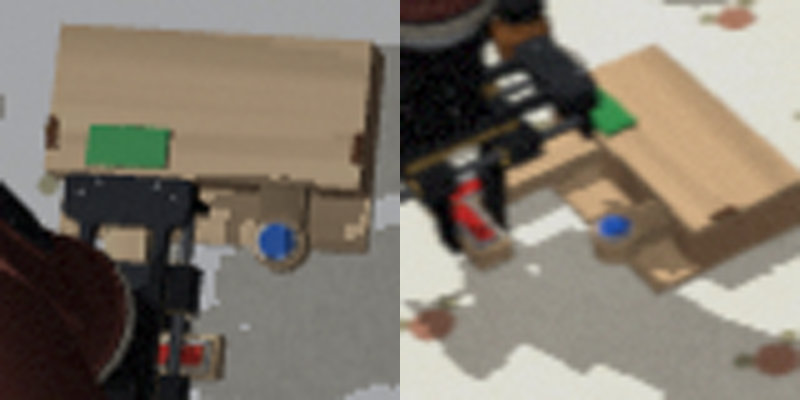

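The top crop shows the tail at (125,240) running in under the green tag, with the hook at (190,355) clear of the blue-headed die. Forces are low, so I'll push on.

arm_command(motion="1.5 -0.12 -0.15 0 0 0 0.1; 3 -0.22 -0.3 0 0 0 0.1; 4 -0.3 -0.3 0 0 0 0.1; 4.8 -0.36 -0.3 0 0 0 0.1; 4.8 -0.36 -0.3 0 0 0 0.1")

```text
time_s: 20.22
tcp_pos: [473.6, 350.9, 11.0]
tcp_rot: [0.729, 0.684, -0.001, 0.0]
ft_force: [0.3, 0.3, -1.0]
gripper_width: 0.316
grip_force: 49.9
```

```bash
python3 st.py
```

```text
t 20.22 tcp [473.6 350.9  11. ] z [-0.001 -0.001 -1.   ] y [ 0.998 -0.063 -0.001] q [-0.78  0.41  0.08  1.83 -0.04  0.9  -0.75] F [ 0.3  0.3 -1. ] w 0.316 gf 49.9
tip in bay 80.18963195119707 -0.3131271320454383 yaw err -0.002185745138564066
side conf 0.55 [474.782 374.318  -3.173] 1-iou 0.733 [256.8, 138.3, 270.3, 161.6]
side conf 0.38 [475.613 382.818  -3.205] 1-iou 1.0 [270.9, 150.4, 286.1, 162.5]
-15 [-9.49  0.58]
50 [-3.01  0.18]
86 [ 0.59 -0.04]
90 [ 0.99 -0.06]
```

arm_command(motion="0.4 -0.02 -0.1 0 0 0 0.1; 0.7 -0.04 -0.15 0 0 0 0.1; 0.9 -0.05 -0.15 0 0 0 0.1; 0.9 -0.05 -0.15 0 0 0 0.1")

```text
time_s: 20.75
tcp_pos: [481.6, 351.5, 9.8]
tcp_rot: [0.729, 0.685, -0.001, -0.0]
ft_force: [-1.3, 0.8, 3.5]
gripper_width: 0.316
grip_force: 49.9
```

arm_command(motion="0.2 -0.01 0 0 0 0 0.1; 0.4 -0.02 0 0 0 0 0.1; 0.4 -0.02 0 0 0 0 0.1")

```text
time_s: 21.0
tcp_pos: [482.2, 351.3, 9.4]
tcp_rot: [0.728, 0.686, -0.003, -0.002]
ft_force: [-14.8, -1.6, 12.2]
gripper_width: 0.317
grip_force: 50.0
```

Backstop contact (−15 N). I'll relax, open and lift.

arm_command(motion="-0.15 0.01 0.05 0 0 0 0.1; -0.15 0.01 0.05 0 0 0 0.1; -0.15 0.01 0.05 0 0 0 0.5; -0.15 0.01 0.05 0 0 0 0.5; -0.15 0.01 0.05 0 0 0 0.5; -0.15 0.01 0.05 0 0 0 0.5; -0.15 0.01 0.05 0 0 0 0.5; -0.15 0.01 1 0 0 0 0.5")

```text
time_s: 21.67
tcp_pos: [483.1, 349.7, 17.9]
tcp_rot: [0.729, 0.685, -0.003, -0.0]
ft_force: [-0.7, 0.1, -1.2]
gripper_width: 0.493
grip_force: 0.0
```

arm_command(motion="0 0 3 0 0 0 0.5; 0 0 7 0 0 0 0.5; 0 0 11 0 0 0 0.5; -2 -4 14 0 0 0 0.5; -4 -8 16 0 0 0 0.5; -4 -12 18 0 0 0 0.5; -4 -16 18 0 0 0 0.5; -4 -20 18 0 0 0 0.5")

```text
time_s: 22.33
tcp_pos: [444.2, 165.7, 201.2]
tcp_rot: [0.728, 0.685, 0.001, 0.0]
ft_force: [1.9, -0.3, 0.5]
gripper_width: 0.503
grip_force: 0.0
```

```bash
python3 - <<'E'
from ins import *
show()
z=6.;q0=np.array((487.,385.,-3.2))
v=[box(-70,14,-14,14,z,z+16),box(-14,14,-14,66,z,z+16)]
for n in("top","side"):
    p=bot.get_image(n);g=proj(p,T(q0,np.array([[0,25,z+10.]])))[0];print(n,g.round())
    for d in bot.trace(p,"die_corner"):
        vv,u=np.nonzero(d["pixels"])
        if abs(u.mean()-g[0])<25 and abs(vv.mean()-g[1])<25:
            for nm,parts in(("58",[box(-58,14,-14,14,z,z+16),v[1]]),):
                q,e=fit([p],[d["pixels"]],parts,q0)
                tip=q[:2]-146*np.array([np.cos(q[2]),np.sin(q[2])])-B
                print(n,round(d["conf"],2),q.round(3),round(e,3),"tip bay",(tip@[np.cos(by),np.sin(by)]).round(1),(tip@[-np.sin(by),np.cos(by)]).round(1),"yaw",(q[2]-by+np.pi/2)%np.pi-np.pi/2)
    print([ (np.round(d["box"]).tolist(),round(d["conf"],2)) for d in bot.recognise(p,"die_b_head")[:2]],[ (np.round(d["box"]).tolist(),round(d["conf"],2)) for d in bot.recognise(p,"bat_head")[:1]])
E
```

```text
t 22.33 tcp [444.2 165.7 201.2] z [ 0.001  0.001 -1.   ] y [ 0.998 -0.061  0.001] q [-0.64 -0.02  0.19  1.92  0.    1.24 -0.51] F [ 1.9 -0.3  0.5] w 0.503 gf 0.0
top [213. 203.]
[([399.0, 151.0, 466.0, 199.0], 0.27)] [([447.0, 162.0, 460.0, 169.0], 0.53)]
side [257. 149.]
side 0.58 [487.558 383.199  -3.189] 0.171 tip bay 92.1 3.0 yaw 0.013169534403679073
[([269.0, 149.0, 285.0, 161.0], 0.54), ([305.0, 223.0, 339.0, 242.0], 0.17)] [([442.0, 250.0, 456.0, 257.0], 0.53)]
```

arm_command(motion="1 -4 0 0 0 0 0.5; 3 -8 1 0 0 0 0.5; 5 -12 1 0 0 0 0.5; 7 -16 1 0 0 0 0.5; 7 -20 1 0 0 0 0.5; 7 -20 1 0 0 0 0.5")

```text
time_s: 23.23
tcp_pos: [514.8, -40.1, 208.4]
tcp_rot: [0.731, 0.683, -0.002, 0.001]
ft_force: [-0.1, 0.1, -0.3]
gripper_width: 0.502
grip_force: 0.0
```

```bash
python3 - <<'E'
from ins import *
show()
z=6.;q0=np.array((487.,385.,-3.2));parts=[box(-58,14,-14,14,z,z+16),box(-14,14,-14,66,z,z+16)]
for n in("top","side"):
    p=bot.get_image(n);g=proj(p,T(q0,np.array([[0,25,z+10.]])))[0]
    for d in bot.trace(p,"die_corner"):
        vv,u=np.nonzero(d["pixels"])
        if abs(u.mean()-g[0])<15 and abs(vv.mean()-g[1])<15:
            q,e=fit([p],[d["pixels"]],parts,q0);tip=q[:2]-146*np.array([np.cos(q[2]),np.sin(q[2])])-B
            print(n,round(d["conf"],2),q.round(3),round(e,3),"tip bay",(tip@[np.cos(by),np.sin(by)]).round(1),(tip@[-np.sin(by),np.cos(by)]).round(1),"yaw",(q[2]-by+np.pi/2)%np.pi-np.pi/2)
    for o in("die_b_head","rack"):print(n,o,[(np.round(d["box"]).tolist(),round(d["conf"],2)) for d in bot.recognise(p,o)[:2]])
E
```

```text
t 23.23 tcp [514.8 -40.1 208.4] z [-0.002 -0.005 -1.   ] y [ 0.998 -0.068 -0.002] q [-0.41  0.06  0.42  1.82 -0.02  1.26 -0.05] F [-0.1  0.1 -0.3] w 0.502 gf 0.0
top 0.69 [483.573 384.345  -3.187] 0.114 tip bay 88.0 4.3 yaw 0.01587734770645577
top die_b_head []
top rack [([189.0, 156.0, 258.0, 201.0], 0.92), ([448.0, 160.0, 457.0, 168.0], 0.37)]
side 0.76 [487.962 385.901  -3.207] 0.121 tip bay 92.3 3.2 yaw -0.004275212906789783
side die_b_head []
side rack []
```

```bash
python3 -c "
from rig import bot
print(bot.job_done())"
```

```text
the job is handed in; nothing more can be done
None
```

The job is handed in at about 23 s: the press is switched off with the bat leaning to the white dot and seated, and the hook die lies in the green-tagged bay with its tail against the back stop and the hook in front; no verdict came back, and at the last check the networks did not find the other die in the rack, though nothing suggests it was touched.

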